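# Start the captive bolt of a control-box foot

### The arm

A 7-joint arm with a two-finger parallel gripper is mounted at the origin on the work surface. World frame = base frame: x ahead of the robot, y to its left, z up, the work surface at z = 0. Lengths are in mm, angles in rad, forces in N, time in s.
With the tool pointing down it reaches from about 400 to 875 mm from the base axis. Payload 4.4 kg.
Tool frame: the origin (TCP) lies at the very end of the fingers, on their centre line; the grasp point (between the pads) lies 19 mm behind it; z points along the fingers, y is the direction in which the jaws open and shut (so a half turn about z gives the same grasp; the last joint's range is limited). The gripper opens to 85 mm and grips with 20 to 120 N. Pads are 22 mm wide; open, the fingers measure 114 mm over their backs; the gripper's body (76 mm by 85 mm) begins 54 mm behind the grasp point. The pads swing forward as they close: fully open they stand 13 mm farther back than shut.
Start: joints at [-1.232, 0.628, 0.038, 1.517, -0.027, 0.996, -0.02], TCP at [255.97, 597.493, 191.713] pointing down, gripper open.
Joint ranges: [-3.06, 3.06], [-0.37, 2.12], [-1.25, 1.32], [0.18, 2.47], [-1.1, 4.24], [0.23, 1.98], [-2.94, 2.94]. Speed limits (rad/s): [2.57, 2.57, 3.14, 3.14, 3.14, 3.14, 3.14].

### API

Orientations are given as [roll, pitch, yaw] about the fixed x, y, z axes, in that order (R = Rz(yaw) Ry(pitch) Rx(roll)).
In Python, from cell import ctrl, eyes gives the robot as it stands.
- The arm moves only by the tool move_arm, never from a script. Its argument "increments" is a list of rows, each a list of 6 numbers: the shift along the tool's x, y, z in cm, then the turn, a rotation vector about the tool's x, y, z in degrees. In form: [[x, y, z, wx, wy, wz], ...]. A call has 1 to 20 rows; each row is the pose to reach, as a shift and turn from the pose commanded when the call began, along the tool's axes at that moment; what a row does not reach only later rows make up. A row lasts 1/10 s, in which the tool goes at most 50 mm and 8.59 degrees, less where a joint would pass 70% of its speed; a pose out of reach is approached as far as the arm can. A call with a gripper value outside its range is refused whole. "grip" is the opening, from -1 (shut) to 1 (fully open), set as the call begins (left out, the last holds). The fingers move at their own pace and stop on an object; the grip force is fixed at half the most. Time passes only in rows, so rows that repeat a pose let the fingers close. It gives the time, the measured TCP pose, the force and the opening at its end, in the units of the state.
- ctrl.read_state(): the state, without advancing time (a new reading comes with each control period).
- eyes.get_image(name): name is "scene" or "top" or "wrist"; returns the picture (420x560x3 uint8, red, green, blue); there is no depth.
- eyes.calibration(name): a dict with "fx", "fy", "cx", "cy" (pixels), "dist" ([k1, k2, p1, p2, k3] as OpenCV has them; the pictures are not rectified), "pose" (4x4, takes a point from camera to world coordinates); the wrist camera has in their place "tool_from_camera" (4x4, takes a point from camera to tool coordinates, whose origin is the TCP and whose axes are the flange's). Camera axes: x right, y up, looking along -z (the intrinsics and any distortion apply to the point x, -y, -z); pixel columns grow to the right and rows downward; lengths in mm; the calibration is good to about 2 mm. A picture is of the moment at which its call begins: read the wrist's pose just before it. calibration takes no time and is no camera call.
- ctrl.finish_job(): hands the job in, once; it reports no verdict.
The state is a dict: "clock": time; "qpos": joint angles; "qd": joint speeds; "tau": joint torques, N m; "eef_pos": TCP position; "tool_rot": TCP orientation; "force": force on the tool from outside, world axes, zero at the start; "torque": the same for the moment, N m; "width": finger opening in mm.
Only numpy, scipy, OpenCV 4.12 (cv2) and the standard library are available. Lean on these libraries where they do the work, as an engineer would, in place of code of your own. Each camera call takes 0.05 s, during which the arm holds its last target. There are 200 camera calls.

### The job

Lift the orange transit sleeve off the black-headed captive bolt and put it on the free peg of the row that holds sleeves of the same length, pushed right down. Then turn the bolt backward (anticlockwise from above) until you feel it drop into its thread, and turn it forward (clockwise) one turn. Finish while still gripping the bolt head, holding it started; leave everything else on the bench where it is.

Things in the scene. Friction and masses are not known exactly. Their poses are not given: they have to be found in the camera images.
- foot: beige sheet-steel mounting foot, a closed box 120 x 120 mm, 55 mm high, fixed to the bench, with a 160 x 50 x 6 mm flange under it along its x axis; origin at the centre of its underside, z up. The bolt stands upright in the middle of its top
- bolt_head (a point): centre of the black fluted round bolt head (diameter 30 mm, 26 mm tall, turns with the bolt, its x axis along the white mark), on the bolt's vertical axis. At the start it is about 39 mm above the foot's top; a steel shank of 18 mm diameter joins the head to the foot. The head goes down as the bolt drops and is screwed in
- bolt: captive bolt, 0.14 kg; origin on its axis, 41 mm below its head's centre. It only turns about and slides along the vertical. Right-hand thread, 8 mm per turn. At first it rests on top of the hidden thread: turned backward it climbs gently and, 0.6 to 1.6 rad back from the start, is free to drop 8 mm by its weight (a closed gripper carries it and must follow down).
- bolt_turn (a joint): turn of the bolt in rad, counted over whole turns, 0 at the start; positive = forward = clockwise from above, negative = backward. It stays where it is when let go; turning it needs under 0.2 N m
- bolt_drop (a joint): how far the bolt has gone down, in m: 0 is its highest point, about 0.001 to 0.002 at the start, 0.008 just after the drop, 0.016 one turn later (turned forward after the drop it draws itself down 8 mm per turn, with about 1.5 mm of up-and-down play); stopped at 0.0215
- sleeve_mid (a point): centre (half-way up) of the loose orange transit sleeve: a tube of 48 mm outer and 38 mm inner diameter, 44 mm long, standing upright around the bolt on top of the foot at the start; 60 g
- long_row: fixed aluminium rack, 200 x 66 mm and 12 mm thick, carrying three dark pegs (29 mm diameter, tapered top, 18 mm high) 62 mm apart along its x axis, on its middle and at -62 and +62 mm; origin at the centre of its underside. Long sleeves (44 mm) stand on the pegs at -62 and 0, the one at +62 is free
- long_row_free (a point): foot of the free peg of the long row, on the rack's upper face (12 mm above the bench), on the peg's axis; a 44 mm sleeve that is fully down has its centre 22 mm above this point
- short_row: a rack like long_row, but with short sleeves (26 mm) on its pegs; its peg at +62 mm is free too. The two racks stand left and right of the foot and may be swapped
- longa_mid (a point): centre of a loose long sleeve (48 mm across, 44 mm long) in the long row; leave it alone
- longb_mid (a point): centre of the other long sleeve in the long row; leave it alone
- shorta_mid (a point): centre of a loose short sleeve (48 mm across, 26 mm long) in the short row; leave it alone
- shortb_mid (a point): centre of the other short sleeve in the short row; leave it alone
- contactor: loose black switching device, 60 x 45 x 64 mm, beyond the foot; origin at its underside; leave it alone
- stop_button: loose black switch block with a red mushroom button, 45 x 30 x 50 mm, beyond the foot; origin at its underside; leave it alone
- driver: loose yellow screwdriver lying beyond the foot; leave it alone
- grease_jar: loose jar, 60 mm across and 60 mm high, on the right near the robot; origin at its underside; leave it alone
There are look-alikes about, which are no part of the job. Leave any green look-alike of the part that bears sleeve_mid alone.

How it is judged:
By the outcome, as a careful person would: the job done as asked, in the order asked, and still so for the second after the job is handed in, while the arm keeps its last pose, push and grip.
It also fails if it takes over 72 s, if anything falls off the work surface, if the arm or the gripper's body presses on something with over 40 N, if the wrist force passes 120 N, or if a joint passes its speed limit or range.

## Working session

There is one attempt and no reset: what is moved stays moved. The work goes in short steps, Python scripts to look and compute and a tool call to move; the robot and the scene stay as the last step left them, time stands still between calls to the robot, and variables do not carry over. Pictures are saved under pics/ and viewed, about 8 in all and at most 12, crops included, and the job is handed in when it is done.

Besides the shell and the picture viewer there is one more tool, called after "Call:" as name([rows], argument=value, ...), one row to a line, values as JSON. move_arm: Moves the arm, as the interface text tells. Its arguments: {"type":"object","properties":{"increments":{"type":"array","items":{"type":"array","items":{"type":"number"}}},"grip":{"type":"number"}},"required":["increments"]}

```bash
mkdir -p pics; ls; cat > h.py <<'E'
import numpy as np, cv2
from cell import ctrl, eyes
from scipy.spatial.transform import Rotation as R
def shot(name,fn):
    s=ctrl.read_state(); im=eyes.get_image(name); cv2.imwrite('pics/'+fn,im[:,:,::-1]); return s,im
def tool(s):
    T=np.eye(4);T[:3,:3]=R.from_euler('xyz',s['tool_rot']).as_matrix();T[:3,3]=s['eef_pos'];return T
def cam(name,s=None):
    c=eyes.calibration(name)
    P=np.array(c['pose']) if name!='wrist' else tool(s)@np.array(c['tool_from_camera'])
    K=np.array([[c['fx'],0,c['cx']],[0,c['fy'],c['cy']],[0,0,1.]]);return K,np.array(c['dist'],float),P
def ray(cm,uv):
    K,d,P=cm; p=cv2.undistortPoints(np.array([[uv]],float),K,d)[0,0]
    v=P[:3,:3]@np.array([p[0],-p[1],-1]);return P[:3,3],v/np.linalg.norm(v)
def atz(cm,uv,z):
    o,v=ray(cm,uv);return o+v*(z-o[2])/v[2]
def proj(cm,X):
    K,d,P=cm;q=(np.array(X)-P[:3,3])@P[:3,:3];q=q*[1,-1,-1]
    return cv2.projectPoints(q.reshape(1,3),np.zeros(3),np.zeros(3),K,d)[0][0,0]
def tri(*rs):
    A=0;b=0;res=[]
    for o,v in rs:
        M=np.eye(3)-np.outer(v,v);A=A+M;b=b+M@o
    X=np.linalg.solve(A,b)
    return X,[round(float(np.linalg.norm((np.eye(3)-np.outer(v,v))@(X-o))),1) for o,v in rs]
E
python3 - <<'E'
from h import *
s,a=shot('scene','s0.png');s,b=shot('top','t0.png');s,c=shot('wrist','w0.png')
print(s)
for n in('scene','top'):
    k=cam(n);print(n,k[0][0,0],k[1],k[2].round(2))
print(eyes.calibration('wrist'))
E
```

```text
pics
{'clock': 0.1, 'qpos': array([-1.23180839,  0.62921801,  0.03842668,  1.51826735, -0.02698267,
        0.99633274, -0.02000542]), 'qd': array([-0.00038246, -0.00304547,  0.00012002, -0.00324954, -0.0004586 ,
       -0.00268392,  0.00034993]), 'tau': array([ 3.46007670e-03, -5.64543915e+01,  1.23072356e+00, -1.93975657e+01,
        1.13226110e-02,  5.51710662e-03,  9.20218952e-06]), 'eef_pos': array([255.70273747, 596.900614  , 190.90408766]), 'tool_rot': array([-3.13988472e+00,  1.94941504e-05,  2.73682338e+00]), 'force': array([-1.12786989,  0.44199942, -0.02818731]), 'torque': array([ 0.00149076,  0.00198139, -0.02515022]), 'width': 85.63671625458322}
scene 458.5409211095436 [-0.00333734  0.          0.          0.          0.        ] [[-8.10000e-01 -3.20000e-01  4.90000e-01  1.16981e+03]
 [ 5.80000e-01 -4.60000e-01  6.70000e-01  6.57290e+02]
 [ 1.00000e-02  8.30000e-01  5.60000e-01  7.20760e+02]
 [ 0.00000e+00  0.00000e+00  0.00000e+00  1.00000e+00]]
top 435.09318192926304 [-0.07160238  0.          0.          0.          0.        ] [[-0.00000e+00  9.80000e-01 -2.00000e-01  3.41050e+02]
 [-1.00000e+00 -0.00000e+00  1.00000e-02 -1.01850e+02]
 [ 1.00000e-02  2.00000e-01  9.80000e-01  1.35074e+03]
 [ 0.00000e+00  0.00000e+00  0.00000e+00  1.00000e+00]]
{'fx': 315.5621454900017, 'fy': 315.5621454900017, 'cx': 274.8414157548196, 'cy': 205.35342319220499, 'dist': array([-0.0171631,  0.       ,  0.       ,  0.       ,  0.       ]), 'tool_from_camera': array([[-4.79275368e-04,  9.63159287e-01,  2.68931140e-01,
         6.89230660e+01],
       [ 9.99999690e-01,  2.93736465e-04,  7.30150535e-04,
        -1.37206156e+00],
       [ 6.24256386e-04,  2.68931406e-01, -9.63159130e-01,
        -1.82561864e+02],
       [ 0.00000000e+00,  0.00000000e+00,  0.00000000e+00,
         1.00000000e+00]])}
```

View pics/s0.png

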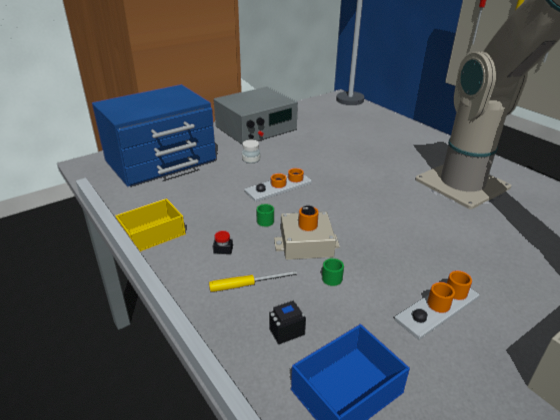

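View pics/t0.png

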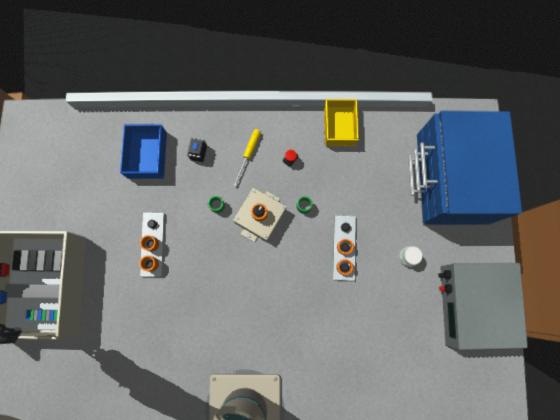

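The scene view shows the orange sleeve on the bolt at (308,218), green look-alikes at (265,215) and (333,272), and rack sleeves at (440,297), (459,285), (279,180) and (296,175). In the top view the bolt is at (260,212). The left rack (152,245) looks like the long one, with its free peg at (152,224). I'll check this in enlarged crops.

```bash
python3 - <<'E'
import cv2,numpy as np
s=cv2.imread('pics/s0.png');t=cv2.imread('pics/t0.png')
def c(im,x,y,w=80,h=60): return cv2.resize(im[y:y+h,x:x+w],(400,300),interpolation=cv2.INTER_CUBIC)
m=np.vstack([np.hstack([c(s,270,190),c(s,395,265)]),np.hstack([c(t,220,182),c(t,115,206)])])
cv2.imwrite('pics/m1.png',m)
E
```

```text
(no output)
```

View pics/m1.png

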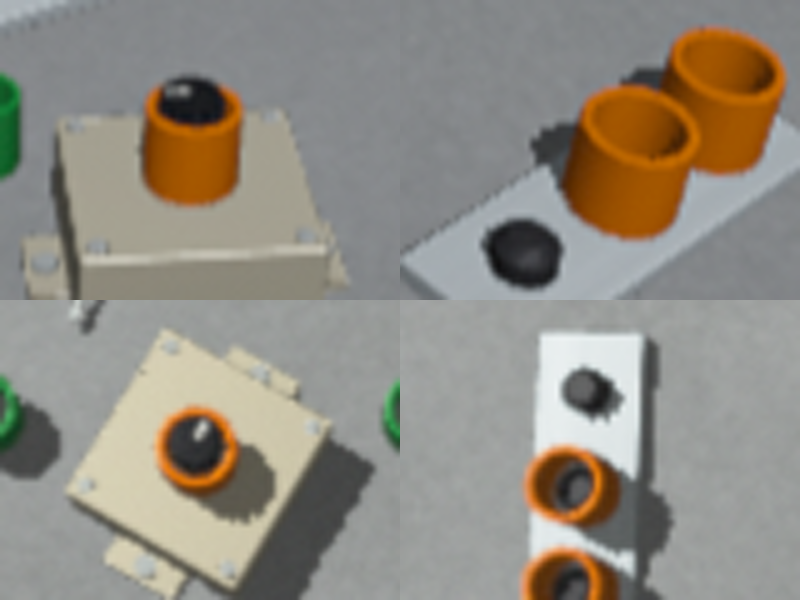

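```bash
python3 - <<'E'
from h import *
S=cam('scene');T=cam('top')
for n,a,b in [('sleeve rim',(308.6,211.2),(259.6,212)),('peg top',(419.4,313),(151.6,223.6)),('rack slv rim',(442.6,290.4),(149.4,243.4)),('other rack rim',(279,177.5),(346,246.5)),('headtop',(308.2,209),(259.2,210.5))]:
    X,r=tri(ray(S,a),ray(T,b));print(n,X.round(1),r)
s=ctrl.read_state();Tm=tool(s);print(Tm.round(3))
E
```

```text
sleeve rim [573.5 -44.1  95. ] [0.2, 0.2]
peg top [550.2 293.8  24.1] [0.1, 0.1]
rack slv rim [484.7 291.4  49.2] [2.2, 2.2]
other rack rim [ 477.1 -303.6   33.7] [1.5, 1.5]
headtop [576.3 -43.1 103.1] [0.4, 0.4]
[[-9.19000e-01  3.94000e-01 -1.00000e-03  2.55735e+02]
 [ 3.94000e-01  9.19000e-01 -1.00000e-03  5.96999e+02]
 [-0.00000e+00 -1.00000e-03 -1.00000e+00  1.90979e+02]
 [ 0.00000e+00  0.00000e+00  0.00000e+00  1.00000e+00]]
```

Call:
move_arm([
  [-54.5, -46.4, 0, 0, 0, -23.2],
  [-54.5, -46.4, 0, 0, 0, -23.2],
  [-54.5, -46.4, 0, 0, 0, -23.2],
  [-54.5, -46.4, 0, 0, 0, -23.2],
  [-54.5, -46.4, 0, 0, 0, -23.2],
  [-54.5, -46.4, 0, 0, 0, -23.2],
  [-54.5, -46.4, 0, 0, 0, -23.2],
  [-54.5, -46.4, 0, 0, 0, -23.2],
  [-54.5, -46.4, 0, 0, 0, -23.2],
  [-54.5, -46.4, 0, 0, 0, -23.2],
  [-54.5, -46.4, 0, 0, 0, -23.2],
  [-54.5, -46.4, 0, 0, 0, -23.2],
  [-54.5, -46.4, 0, 0, 0, -23.2],
  [-54.5, -46.4, 0, 0, 0, -23.2],
  [-54.5, -46.4, 0, 0, 0, -23.2],
  [-54.5, -46.4, 0, 0, 0, -23.2],
  [-54.5, -46.4, 0, 0, 0, -23.2],
  [-54.5, -46.4, 0, 0, 0, -23.2],
  [-54.5, -46.4, 0, 0, 0, -23.2],
  [-54.5, -46.4, 0, 0, 0, -23.2],
], grip=1)

```text
clock: 2.15
eef_pos: [573.9, -42.2, 191.9]
tool_rot: [3.141, 0.0, -3.139]
force: [0.6, 0.6, -0.5]
width: 85.5
```

```bash
python3 - <<'E'
from h import *
s,a=shot('wrist','w1.png');print(s['clock'],s['eef_pos'],s['tool_rot'],s['qpos'].round(3),s['force'],s['qd'].round(3))
W=cam('wrist',s);print(proj(W,[573.5,-44.1,97]),W[2].round(3))
E
```

```text
2.15 [573.94807332 -42.20663606 191.87338175] [ 3.14118872e+00  2.54208009e-05 -3.13933605e+00] [ 0.042  0.52  -0.026  1.73   0.016  0.892  1.583] [ 0.57112664  0.5795773  -0.46154974] [ 0.008  0.004  0.006 -0.004  0.001 -0.001 -0.002]
[273.95686134 196.36829979] [[-2.00000e-03 -9.63000e-01 -2.69000e-01  5.04555e+02]
 [ 1.00000e+00 -2.00000e-03 -0.00000e+00 -4.33360e+01]
 [-0.00000e+00 -2.69000e-01  9.63000e-01  3.74435e+02]
 [ 0.00000e+00  0.00000e+00  0.00000e+00  1.00000e+00]]
```

View pics/w1.png

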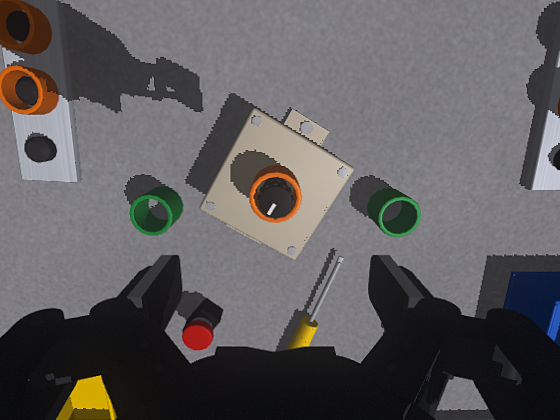

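The wrist view shows the orange sleeve's rim centred at (275.5,194.5), the black head inside it, and a green look-alike on each side at (156,208) and (393,209).

```bash
python3 - <<'E'
from h import *
s=ctrl.read_state();W=cam('wrist',s);S=cam('scene');T=cam('top')
print(atz(W,(275.5,194.5),99), tri(ray(W,(275.5,194.5)),ray(S,(308.6,211.2)),ray(T,(259.6,212))),tri(ray(W,(275.5,194.5)),ray(S,(308.6,211.2))))
# foot top corners in wrist
for p in [(253,109),(354,168),(297,259),(201,207)]: print(atz(W,p,55).round(1))
E
```

```text
[571.33147859 -43.07332598  99.        ] (array([573.14997148, -43.77024543,  94.80112846]), [1.1, 0.3, 0.7]) (array([572.85178285, -43.56066772,  94.75898768]), [0.7, 0.7])
[496.7 -65.   55. ]
[554.1  36.9  55. ]
[655.2 -19.1  55. ]
[ 595.6 -121.4   55. ]
```

Call:
move_arm([
  [0.1, -0.05, 4.5, 0, 0, 0],
  [0.1, -0.05, 8.5, 0, 0, 0],
  [0.1, -0.05, 11, 0, 0, 0],
  [0.1, -0.05, 12.5, 0, 0, 0],
  [0.1, -0.05, 13, 0, 0, 0],
  [0.1, -0.05, 13, 0, 0, 0],
  [0.1, -0.05, 13, 0, 0, 0],
])

```text
clock: 2.9
eef_pos: [574.0, -44.0, 62.6]
tool_rot: [-3.142, 0.002, -3.141]
force: [-0.4, 0.4, -0.2]
width: 85.5
```

Call:
move_arm([
  [0, 0, 0, 0, 0, 0],
  [0, 0, 0, 0, 0, 0],
  [0, 0, 0, 0, 0, 0],
  [0, 0, 0, 0, 0, 0],
  [0, 0, 0, 0, 0, 0],
  [0, 0, 0, 0, 0, 0],
  [0, 0, 0, 0, 0, 0],
  [0, 0, 0, 0, 0, 0],
], grip=-1)

```text
clock: 3.7
eef_pos: [573.4, -42.0, 62.6]
tool_rot: [3.139, 0.001, -3.14]
force: [-2.7, 4.5, 5.5]
width: 26.1
```

```bash
python3 - <<'E'
from h import *
s,a=shot('wrist','w2.png');s,b=shot('scene','s2.png');print(s['eef_pos'],s['width'],s['force'])
m=np.hstack([cv2.resize(a,(400,300)),cv2.resize(b[150:270,230:390],(400,300),interpolation=cv2.INTER_CUBIC)]);cv2.imwrite('pics/m2.png',m[:,:,::-1])
E
```

```text
[573.4867861  -41.97349308  62.61221096] 26.172010984019384 [-2.11014839  3.41326886  6.33762575]
```

View pics/m2.png

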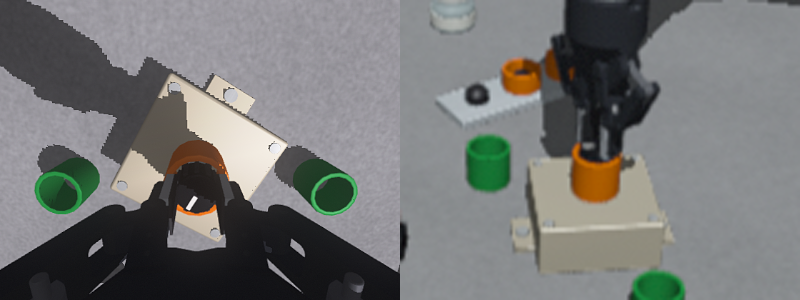

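```bash
python3 - <<'E'
import cv2,numpy as np
a=cv2.imread('pics/w2.png');b=cv2.imread('pics/s2.png')
m=np.hstack([cv2.resize(a[180:320,205:345],(400,400),interpolation=cv2.INTER_CUBIC),cv2.resize(b[170:240,270:340],(400,400),interpolation=cv2.INTER_CUBIC)]);cv2.imwrite('pics/m3.png',cv2.convertScaleAbs(m,alpha=1.5,beta=20))
E
```

```text
(no output)
```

View pics/m3.png

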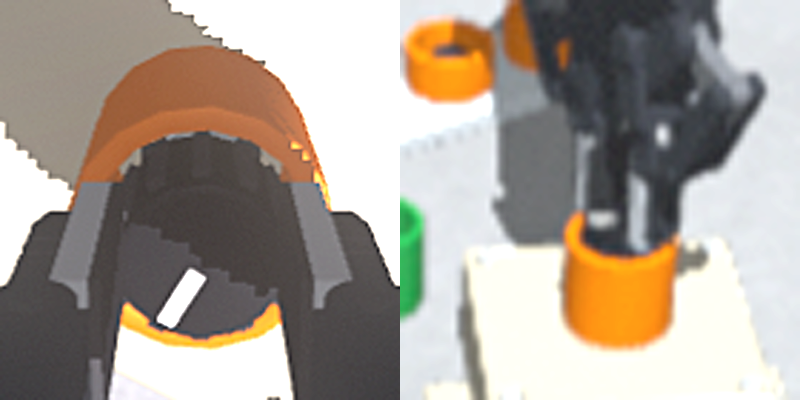

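The crops show the fingers inside the sleeve's rim against the black head. The width of 26 mm is below the sleeve's 48 mm, so this is not a sound sleeve grasp. I'll open slightly and check again before lifting.

Call:
move_arm([
  [0, 0, 0, 0, 0, 0],
  [0, 0, 0, 0, 0, 0],
  [0, 0, 0, 0, 0, 0],
], grip=-0.2)

```text
clock: 4.1
eef_pos: [573.3, -44.1, 61.7]
tool_rot: [3.142, 0.0, 3.142]
force: [-0.5, 1.5, 0.3]
width: 34.2
```

```bash
python3 - <<'E'
from h import *
s,a=shot('wrist','w3.png');s,b=shot('scene','s3.png');print(s['eef_pos'],s['width'],s['force'],s['torque'])
W=cam('wrist',s)
for p in [(573.5,-42,62.6),(573.5-11,-42+15,62.6),(573.5-11,-42-15,62.6)]:print(proj(W,p))
m=np.hstack([cv2.resize(a[180:320,205:345],(400,400),interpolation=cv2.INTER_CUBIC),cv2.resize(b[170:240,270:340],(400,400),interpolation=cv2.INTER_CUBIC)]);cv2.imwrite('pics/m4.png',cv2.convertScaleAbs(m[:,:,::-1],alpha=1.5,beta=20))
E
```

```text
[573.21311267 -44.1779149   61.64936388] 33.89572037181576 [-0.71534185  0.21159656  0.42680308] [ 0.22463314 -0.00561408  0.02147987]
[280.12426329 235.20073352]
[305.0153399  218.12502896]
[255.37875449 218.14109819]
```

View pics/m4.png

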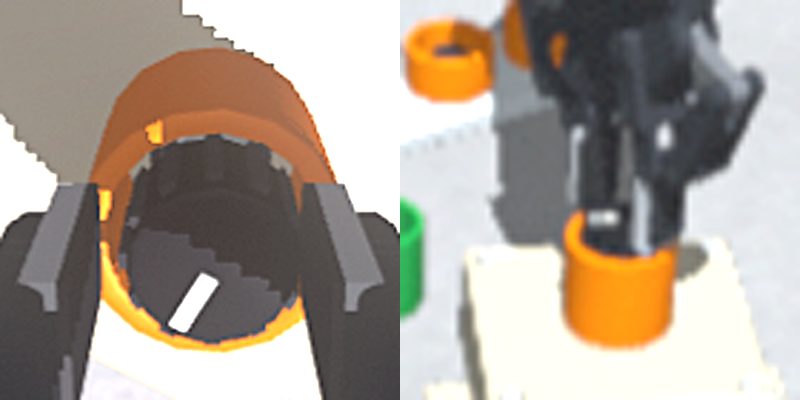

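The fingertips are visible at row 245. If the TCP were really at their ends they would be near row 218. The pad spacing gives tips about 45 mm behind the reported TCP, so the pads only nipped the top of the head above the rim. The tool really ends about 4 cm higher than stated. I'll rise, open and go lower, watching the force.

Call:
move_arm([
  [0, 0, -1.5, 0, 0, 0],
  [0, 0, -3, 0, 0, 0],
  [0, 0, -3, 0, 0, 0],
  [0, 0, -3, 0, 0, 0],
])

```text
clock: 4.6
eef_pos: [573.1, -44.6, 91.5]
tool_rot: [-3.141, 0.0, 3.141]
force: [0.4, -0.2, -1.3]
width: 34.2
```

Call:
move_arm([
  [0, 0, 0, 0, 0, 0],
  [0, 0, 0, 0, 0, 0],
  [0, 0, 0, 0, 0, 0],
  [0, 0, 0, 0, 0, 0],
  [0, 0, 2, 0, 0, 0],
  [0, 0, 4, 0, 0, 0],
  [0, 0, 5, 0, 0, 0],
  [0, 0, 6, 0, 0, 0],
  [0, 0, 6.5, 0, 0, 0],
  [0, 0, 7, 0, 0, 0],
  [0, 0, 7, 0, 0, 0],
  [0, 0, 7, 0, 0, 0],
], grip=1)

```text
clock: 5.8
eef_pos: [573.5, -44.2, 22.0]
tool_rot: [-3.142, 0.001, -3.142]
force: [-0.2, 1.1, -0.4]
width: 85.5
```

Call:
move_arm([
  [0, 0, 0, 0, 0, 0],
  [0, 0, 0, 0, 0, 0],
  [0, 0, 0, 0, 0, 0],
  [0, 0, 0, 0, 0, 0],
  [0, 0, 0, 0, 0, 0],
  [0, 0, 0, 0, 0, 0],
  [0, 0, 0, 0, 0, 0],
], grip=-1)

```text
clock: 6.5
eef_pos: [573.6, -44.1, 22.4]
tool_rot: [3.142, 0.001, -3.141]
force: [-0.4, 0.6, 4.9]
width: 46.8
```

Call:
move_arm([
  [0, 0, -1.5, 0, 0, 0],
  [0, 0, -4, 0, 0, 0],
  [0, 0, -7, 0, 0, 0],
  [0, 0, -9, 0, 0, 0],
  [0, 0, -10, 0, 0, 0],
  [0, 0, -10, 0, 0, 0],
  [1, 4, -10, 0, 0, 0],
  [2.1, 8, -10, 0, 0, 0],
  [2.1, 12, -10, 0, 0, 0],
  [2.1, 16, -10, 0, 0, 0],
  [2.1, 20, -10, 0, 0, 0],
  [2.1, 23, -10, 0, 0, 0],
  [2.1, 25, -10, 0, 0, 0],
  [2.1, 25, -10, 0, 0, 0],
  [2.1, 25, -10, 0, 0, 0],
  [2.1, 25, -10, 0, 0, 0],
])

```text
clock: 8.1
eef_pos: [551.9, 203.5, 120.9]
tool_rot: [-3.14, -0.001, 3.139]
force: [-0.2, -0.9, -0.2]
width: 46.6
```

```bash
python3 - <<'E'
from h import *
s,a=shot('wrist','w5.png');print(s['clock'],s['eef_pos'],s['width'],s['force'],s['qpos'].round(3),s['tool_rot'])
cv2.imwrite('pics/m5.png',cv2.resize(a[100:400,160:560],(800,600))[:,:,::-1])
E
```

```text
8.1 [551.89751946 203.45615239 120.89011973] 46.64840606379034 [-0.2154182  -0.94717531 -0.16739838] [-4.030e-01  6.250e-01  2.000e-03  1.764e+00  1.000e-03  7.540e-01
  1.167e+00] [-3.13962646e+00 -1.40776669e-03  3.13943301e+00]
```

View pics/m5.png

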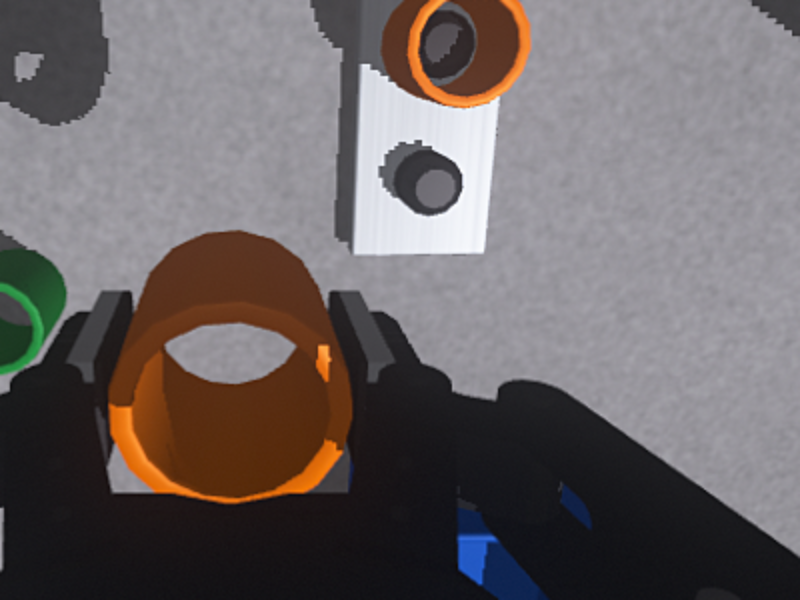

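```bash
python3 - <<'E'
from h import *
s=ctrl.read_state();W=cam('wrist',s);S=cam('scene');T=cam('top')
print('peg',atz(W,(378,193),30),tri(ray(W,(378,193)),ray(S,(419.4,313)),ray(T,(151.6,223.6))))
print('rack slv',atz(W,(160+469/2,100+49/2),56))
print('rim',atz(W,(275.5,300),197.5))
print('edges',[atz(W,(160+x/2,100+y/2),12).round(1) for x,y in((485,254),(352,254),(498,100),(360,66))])
print(s['eef_pos'])
E
```

```text
peg [547.74981384 294.21491674  30.        ] (array([549.86122231, 294.57849264,  24.3690978 ]), [1.7, 0.7, 1.0])
rack slv [487.95180335 293.73063975  56.        ]
rim [549.94623384 202.85675897 197.5       ]
edges [array([586.3, 327.2,  12. ]), array([586.1, 261.9,  12. ]), array([511.6, 325.4,  12. ]), array([496.3, 261.2,  12. ])]
[552.10083418 203.49049081 121.15147709]
```

Sleeve held upright. In the wrist view the peg top is at (378,193), which gives (548,294); the rack edges agree. Moving over and down.

Call:
move_arm([
  [0.1, 4, 1, 0, 0, 0],
  [0.2, 7, 2, 0, 0, 0],
  [0.2, 8.7, 4, 0, 0, 0],
  [0.2, 9.1, 6, 0, 0, 0],
  [0.2, 9.1, 8, 0, 0, 0],
  [0.2, 9.1, 9.5, 0, 0, 0],
  [0.2, 9.1, 10.5, 0, 0, 0],
  [0.2, 9.1, 11.3, 0, 0, 0],
  [0.2, 9.1, 11.8, 0, 0, 0],
  [0.2, 9.1, 12.3, 0, 0, 0],
  [0.2, 9.1, 12.6, 0, 0, 0],
  [0.2, 9.1, 12.9, 0, 0, 0],
  [0.2, 9.1, 12.9, 0, 0, 0],
])

```text
clock: 9.45
eef_pos: [550.0, 296.9, -7.4]
tool_rot: [-3.142, -0.0, -3.141]
force: [0.1, -0.1, -1.4]
width: 46.5
```

Call:
move_arm([
  [0, -0.15, 0.3, 0, 0, 0],
  [0, -0.15, 0.6, 0, 0, 0],
  [0, -0.15, 0.9, 0, 0, 0],
  [0, -0.15, 1.1, 0, 0, 0],
  [0, -0.15, 1.2, 0, 0, 0],
  [0, -0.15, 1.2, 0, 0, 0],
])

```text
clock: 10.05
eef_pos: [550.0, 295.3, -19.5]
tool_rot: [-3.141, -0.0, -3.141]
force: [-0.2, -0.5, -1.5]
width: 47.0
```

Call:
move_arm([
  [0, 0, 0.15, 0, 0, 0],
  [0, 0, 0.15, 0, 0, 0],
  [0, 0, 0.3, 0, 0, 0],
  [0, 0, 0.3, 0, 0, 0],
])

```text
clock: 10.45
eef_pos: [550.4, 295.5, -20.6]
tool_rot: [3.141, 0.001, -3.142]
force: [-4.2, -1.6, 12.6]
width: 46.8
```

Call:
move_arm([
  [0, 0, 0.1, 0, 0, 0],
  [0, 0, 0, 0, 0, 0],
  [0, 0, 0, 0, 0, 0],
  [0, 0, 0, 0, 0, 0],
  [0, 0, 0, 0, 0, 0],
  [0, 0, -2, 0, 0, 0],
  [0, 0, -5, 0, 0, 0],
  [0, 0, -9, 0, 0, 0],
  [0, 0, -13, 0, 0, 0],
  [0, -4, -15, 0, 0, 0],
  [0, -8, -15, 0, 0, 0],
  [0, -10, -15, 0, 0, 0],
  [0, -10, -15, 0, 0, 0],
  [0, -10, -15, 0, 0, 0],
], grip=1)

```text
clock: 11.85
eef_pos: [550.2, 195.7, 127.8]
tool_rot: [3.141, 0.0, 3.141]
force: [0.3, 0.6, -0.5]
width: 85.7
```

```bash
python3 - <<'E'
from h import *
s,a=shot('wrist','w6.png');s2,b=shot('scene','s6.png');print(s['clock'],s['eef_pos'],s['width'])
m=np.hstack([cv2.resize(a[80:280,300:500],(400,400)),cv2.resize(b[250:330,390:490],(400,320))[:, :] if 0 else cv2.resize(b[250:340,390:480],(400,400),interpolation=cv2.INTER_CUBIC)]);cv2.imwrite('pics/m6.png',m[:,:,::-1])
E
```

```text
11.85 [550.22612103 195.65803686 127.76701583] 85.73643156502902
```

View pics/m6.png

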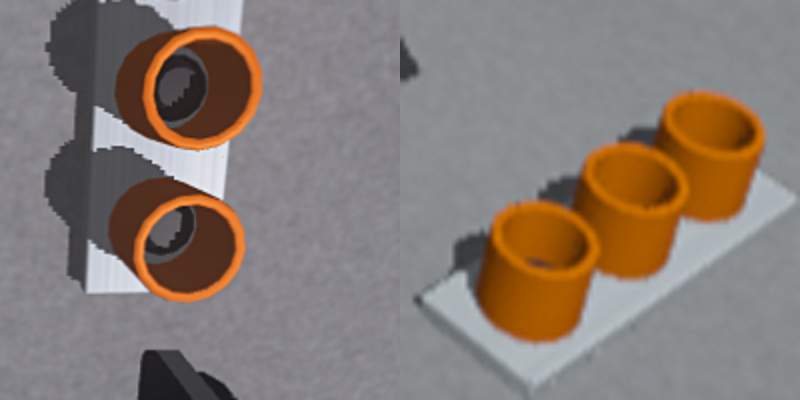

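Sleeve seated level with its neighbours on the long row's third peg. Now hovering over the bolt.

Call:
move_arm([
  [-1, -4.5, 0, 0, 0, 4],
  [-2.5, -9, 0, 0, 0, 8],
  [-2.5, -13, 0, 0, 0, 12],
  [-2.5, -17, 0, 0, 0, 16],
  [-2.5, -21, 0, 0, 0, 20],
  [-2.5, -23, 0, 0, 0, 22],
  [-2.5, -23.8, 0, 0, 0, 22],
  [-2.5, -23.8, 0, 0, 0, 22],
  [-2.5, -23.8, 0, 0, 0, 22],
  [-2.5, -23.8, 0, 0, 0, 22],
])

```text
clock: 12.95
eef_pos: [575.4, -39.8, 127.6]
tool_rot: [3.14, -0.001, 2.762]
force: [-1.1, 0.5, 0.1]
width: 85.2
```

```bash
python3 - <<'E'
from h import *
s,a=shot('wrist','w7.png');print(s['clock'],s['eef_pos'],s['tool_rot'],s['qpos'].round(2))
u,v=proj(cam('wrist',s),[574,-42,107]);print(u,v)
x,y=int(u)-50,int(v)-50;print(x,y)
cv2.imwrite('pics/m7.png',cv2.resize(a[y:y+100,x:x+100],(600,600),interpolation=cv2.INTER_CUBIC)[:,:,::-1])
E
```

```text
12.95 [575.3622215  -39.80334257 127.59445222] [ 3.14020886e+00 -6.49332673e-04  2.76173131e+00] [-0.03  0.6   0.09  1.79 -0.07  0.75  1.28]
273.27438303287397 222.09996424241012
223 172
```

View pics/m7.png

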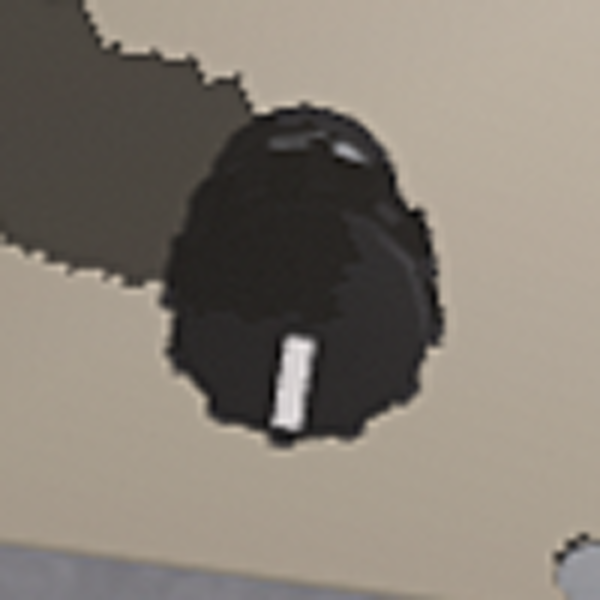

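Call:
move_arm([
  [0, -0.24, 2, 0, 0, 0],
  [0, -0.24, 4, 0, 0, 0],
  [0, -0.24, 6, 0, 0, 0],
  [0, -0.24, 7.5, 0, 0, 0],
  [0, -0.24, 8.6, 0, 0, 0],
  [0, -0.24, 9.1, 0, 0, 0],
  [0, -0.24, 9.1, 0, 0, 0],
  [0, -0.24, 9.1, 0, 0, 0],
])

```text
clock: 13.8
eef_pos: [574.8, -44.7, 37.2]
tool_rot: [3.141, 0.001, 2.758]
force: [0.6, -0.0, 1.2]
width: 85.5
```

Call:
move_arm([
  [0, 0, 0, 0, 0, 0],
  [0, 0, 0, 0, 0, 0],
  [0, 0, 0, 0, 0, 0],
  [0, 0, 0, 0, 0, 0],
  [0, 0, 0, 0, 0, 0],
  [0, 0, 0, 0, 0, 0],
  [0, 0, 0, 0, 0, 0],
  [0, 0, 0, 0, 0, 0],
  [0, 0, 0, 0, 0, 0],
], grip=-1)

```text
clock: 14.7
eef_pos: [576.1, -41.4, 37.7]
tool_rot: [3.137, 0.002, 2.76]
force: [0.5, 5.7, 4.2]
width: 28.3
```

```bash
python3 - <<'E'
from h import *
s=ctrl.read_state();print(s['clock'],s['eef_pos'],s['tool_rot'],s['qpos'].round(3),s['force'],s['torque'],s['width'])
E
```

```text
14.7 [576.11453916 -41.42192525  37.73829623] [3.13711184e+00 1.75697447e-03 2.76005645e+00] [-0.016  0.734  0.065  1.854 -0.09   0.553  1.298] [0.51568463 5.72850296 4.20776232] [ 1.23923959 -0.22613277 -0.01241134] 28.29155187660168
```

Call:
move_arm([
  [0, 0.3, 0, 0, 0, 0],
  [0, 0.3, 0, 0, 0, -4],
  [0, 0.3, 0, 0, 0, -8],
  [0, 0.3, 0, 0, 0, -12],
  [0, 0.3, 0, 0, 0, -16],
  [0, 0.3, 0, 0, 0, -20],
  [0, 0.3, 0, 0, 0, -24],
  [0, 0.3, 0, 0, 0, -28],
  [0, 0.3, 0, 0, 0, -32],
  [0, 0.3, 0, 0, 0, -32],
])

```text
clock: 15.7
eef_pos: [575.9, -42.2, 38.1]
tool_rot: [-3.141, 0.001, -2.966]
force: [-2.2, 0.4, 10.6]
width: 28.5
```

```bash
cat > st.py <<'E'
from h import *
s=ctrl.read_state();print(round(s['clock'],2),s['eef_pos'].round(2),'yaw',s['tool_rot'].round(3),'q7',s['qpos'].round(3)[6],s['force'].round(1),s['torque'].round(2),round(s['width'],1))
E
python3 st.py
```

```text
15.7 [575.93 -42.18  38.13] yaw [-3.141e+00  1.000e-03 -2.966e+00] q7 1.676 [-2.2  0.4 10.6] [0.14 0.4  0.02] 28.5
```

Call:
move_arm([
  [0, 0, 0, 0, 0, -4],
  [0, 0, 0, 0, 0, -8],
  [0, 0, 0, 0, 0, -8],
])

```text
clock: 16.0
eef_pos: [576.0, -42.4, 38.3]
tool_rot: [-3.141, 0.001, -2.826]
force: [-2.1, 0.3, 10.7]
width: 28.7
```

Call:
move_arm([
  [0, 0, 0, 0, 0, -4],
  [0, 0, 0, 0, 0, -8],
  [0, 0, 0, 0, 0, -8],
])

```text
clock: 16.3
eef_pos: [576.1, -42.6, 38.3]
tool_rot: [-3.14, 0.001, -2.686]
force: [-2.1, -0.6, 12.3]
width: 29.0
```

Call:
move_arm([
  [0, 0, 0, 0, 0, -4],
  [0, 0, 0, 0, 0, -8],
  [0, 0, 0, 0, 0, -8],
])

```text
clock: 16.6
eef_pos: [576.1, -42.7, 37.2]
tool_rot: [-3.14, 0.001, -2.548]
force: [0.2, -0.8, 1.4]
width: 28.4
```

Call:
move_arm([
  [0, 0, 0, 0, 0, -4],
  [0, 0, 0, 0, 0, -8],
  [0, 0, 0, 0, 0, -8],
])

```text
clock: 16.9
eef_pos: [576.3, -42.9, 36.7]
tool_rot: [-3.14, 0.001, -2.41]
force: [2.8, -1.1, -0.9]
width: 28.3
```

It came free between -0.84 and -0.98 rad: the upward force fell from 12 N to about 0. Following it down.

Call:
move_arm([
  [0, 0, 0.15, 0, 0, 0],
  [0, 0, 0.3, 0, 0, 0],
  [0, 0, 0.45, 0, 0, 0],
  [0, 0, 0.55, 0, 0, 0],
  [0, 0, 0.55, 0, 0, 0],
])

```text
clock: 17.4
eef_pos: [576.2, -42.9, 31.4]
tool_rot: [-3.14, 0.0, -2.41]
force: [4.3, -4.5, 1.2]
width: 28.2
```

Call:
move_arm([
  [0, 0, 0.1, 0, 0, 0],
  [0, 0, 0.2, 0, 0, 0],
  [0, 0, 0.2, 0, 0, 0],
])

```text
clock: 17.7
eef_pos: [576.2, -42.9, 30.8]
tool_rot: [-3.139, 0.0, -2.41]
force: [1.4, -4.5, 11.4]
width: 28.6
```

```bash
python3 st.py
```

```text
17.7 [576.21 -42.92  30.76] yaw [-3.139  0.    -2.41 ] q7 2.059 [ 1.4 -4.5 11.4] [-0.77 -0.09  0.03] 28.6
```

Bottomed at z 30.8, about 7.5 mm lower, with 11 N of seating force. Now forward: 160°, then check.

Call:
move_arm([
  [0, 0, 0.0, 0, 0, 8],
  [0, 0, 0.03, 0, 0, 16],
  [0, 0, 0.05, 0, 0, 24],
  [0, 0, 0.06, 0, 0, 32],
  [0, 0, 0.08, 0, 0, 40],
  [0, 0, 0.1, 0, 0, 48],
  [0, 0, 0.12, 0, 0, 56],
  [0, 0, 0.14, 0, 0, 64],
  [0, 0, 0.15, 0, 0, 72],
  [0, 0, 0.17, 0, 0, 80],
  [0, 0, 0.19, 0, 0, 88],
  [0, 0, 0.21, 0, 0, 96],
  [0, 0, 0.22, 0, 0, 104],
  [0, 0, 0.24, 0, 0, 112],
  [0, 0, 0.26, 0, 0, 120],
  [0, 0, 0.28, 0, 0, 128],
  [0, 0, 0.3, 0, 0, 136],
  [0, 0, 0.32, 0, 0, 144],
  [0, 0, 0.34, 0, 0, 152],
  [0, 0, 0.35, 0, 0, 160],
])

```text
clock: 19.7
eef_pos: [578.2, -40.6, 27.2]
tool_rot: [3.137, -0.004, 1.077]
force: [3.7, 0.0, 9.6]
width: 28.3
```

```bash
python3 st.py
```

```text
19.7 [578.24 -40.61  27.22] yaw [ 3.137 -0.004  1.077] q7 0.136 [3.7 0.  9.6] [ 0.04 -0.67  0.08] 28.3
```

Call:
move_arm([
  [0, 0, 0.02, 0, 0, 8],
  [0, 0, 0.03, 0, 0, 16],
  [0, 0, 0.05, 0, 0, 24],
  [0, 0, 0.07, 0, 0, 32],
  [0, 0, 0.09, 0, 0, 40],
  [0, 0, 0.1, 0, 0, 48],
  [0, 0, 0.12, 0, 0, 56],
  [0, 0, 0.14, 0, 0, 64],
  [0, 0, 0.16, 0, 0, 72],
  [0, 0, 0.18, 0, 0, 80],
  [0, 0, 0.19, 0, 0, 88],
  [0, 0, 0.21, 0, 0, 96],
  [0, 0, 0.22, 0, 0, 100],
])

```text
clock: 21.0
eef_pos: [578.7, -43.0, 25.1]
tool_rot: [-3.139, -0.007, -0.669]
force: [4.4, -1.9, 7.8]
width: 28.3
```

```bash
python3 st.py; python3 -c "
from h import *
print(ctrl.read_state()['qpos'].round(3))"
```

```text
21.0 [578.67 -43.02  25.1 ] yaw [-3.139 -0.007 -0.669] q7 -1.27 [ 4.4 -1.9  7.8] [-0.64 -0.83  0.05] 28.3
[-0.496  0.974  0.918  1.87  -1.041  0.864 -1.27 ]
```

Turned 4.54 rad so far, and z has followed the thread pitch. 1.74 rad remains, so I'll regrip: open, go back 110°, close.

Call:
move_arm([
  [0, 0, 0, 0, 0, 0],
  [0, 0, -0.1, 0, 0, 0],
  [-0.1, 0.04, -0.1, 0, 0, 0],
  [-0.19, 0.08, -0.1, 0, 0, 0],
  [-0.19, 0.08, -0.1, 0, 0, 0],
  [-0.19, 0.08, -0.1, 0, 0, -8],
  [-0.19, 0.08, -0.1, 0, 0, -16],
  [-0.19, 0.08, -0.1, 0, 0, -24],
  [-0.19, 0.08, -0.1, 0, 0, -32],
  [-0.19, 0.08, -0.1, 0, 0, -40],
  [-0.19, 0.08, -0.1, 0, 0, -48],
  [-0.19, 0.08, -0.1, 0, 0, -56],
  [-0.19, 0.08, -0.1, 0, 0, -64],
  [-0.19, 0.08, -0.1, 0, 0, -72],
  [-0.19, 0.08, -0.1, 0, 0, -80],
  [-0.19, 0.08, -0.1, 0, 0, -88],
  [-0.19, 0.08, -0.1, 0, 0, -96],
  [-0.19, 0.08, -0.1, 0, 0, -104],
  [-0.19, 0.08, -0.1, 0, 0, -110],
  [-0.19, 0.08, -0.1, 0, 0, -110],
], grip=0.6)

```text
clock: 23.0
eef_pos: [573.2, -41.7, 24.6]
tool_rot: [-3.141, -0.001, 1.257]
force: [-0.1, -0.1, 0.2]
width: 68.3
```

```bash
python3 st.py; python3 -c "
from h import *
s=ctrl.read_state();print(s['qpos'].round(3));print(tool(s)[:3,:3].T@(np.array([576,-42.2,25])-s['eef_pos']))"
```

```text
23.0 [573.23 -41.68  24.59] yaw [-3.141e+00 -1.000e-03  1.257e+00] q7 0.251 [-0.1 -0.1  0.2] [-0.04  0.03  0.01] 68.3
[-0.252  0.803  0.445  1.871 -0.582  0.6    0.251]
[ 0.36195699  2.79527278 -0.41347993]
```

Call:
move_arm([
  [0, 0.15, 0, 0, 0, 0],
  [0, 0.28, 0, 0, 0, 0],
  [0, 0.28, 0, 0, 0, 0],
  [0, 0.28, 0, 0, 0, 0],
])

```text
clock: 23.4
eef_pos: [576.0, -42.4, 24.4]
tool_rot: [-3.141, 0.0, 1.256]
force: [0.3, 0.4, -0.2]
width: 68.0
```

Call:
move_arm([
  [0, 0, 0, 0, 0, 0],
  [0, 0, 0, 0, 0, 0],
  [0, 0, 0, 0, 0, 0],
  [0, 0, 0, 0, 0, 0],
  [0, 0, 0, 0, 0, 0],
  [0, 0, 0, 0, 0, 0],
  [0, 0, 0, 0, 0, 0],
  [0, 0, 0, 0, 0, 0],
], grip=-1)

```text
clock: 24.2
eef_pos: [577.1, -42.7, 24.8]
tool_rot: [3.14, -0.0, 1.257]
force: [3.9, -0.3, 2.1]
width: 28.6
```

```bash
python3 st.py
```

```text
24.2 [577.07 -42.74  24.83] yaw [ 3.14  -0.     1.257] q7 0.25 [ 3.9 -0.3  2.1] [-0.1  -0.69  0.02] 28.6
```

Call:
move_arm([
  [0, 0, 0.03, 0, 0, 8],
  [0, 0, 0.05, 0, 0, 16],
  [0, 0, 0.07, 0, 0, 24],
  [0, 0, 0.09, 0, 0, 32],
  [0, 0, 0.11, 0, 0, 40],
  [0, 0, 0.12, 0, 0, 48],
  [0, 0, 0.14, 0, 0, 56],
  [0, 0, 0.16, 0, 0, 64],
  [0, 0, 0.18, 0, 0, 72],
  [0, 0, 0.2, 0, 0, 80],
  [0, 0, 0.21, 0, 0, 88],
  [0, 0, 0.23, 0, 0, 96],
  [0, 0, 0.24, 0, 0, 100],
  [0, 0, 0.24, 0, 0, 100],
  [0, 0, 0.24, 0, 0, 100],
])

```text
clock: 25.7
eef_pos: [576.6, -41.6, 22.4]
tool_rot: [-3.14, -0.0, -0.489]
force: [3.2, 0.8, 4.4]
width: 28.4
```

```bash
python3 - <<'E'
from h import *
exec(open('st.py').read().split('\n',1)[1]);print(s['qpos'].round(3))
s,a=shot('wrist','w8.png');s2,b=shot('scene','s8.png')
m=np.vstack([np.hstack([cv2.resize(a,(400,300)),cv2.resize(b[170:290,250:410],(400,300),interpolation=cv2.INTER_CUBIC)]),np.hstack([cv2.resize(b[140:420,150:510],(400,300)),cv2.resize(eyes.get_image('top')[90:290,100:380],(400,300))])]);cv2.imwrite('pics/m8.png',m[:,:,::-1])
E
```

```text
25.7 [576.62 -41.58  22.39] yaw [-3.14  -0.    -0.489] q7 -1.114 [3.2 0.8 4.4] [ 0.31 -0.68 -0.07] 28.4
[-0.479  0.959  0.878  1.87  -1.013  0.839 -1.114]
```

View pics/m8.png

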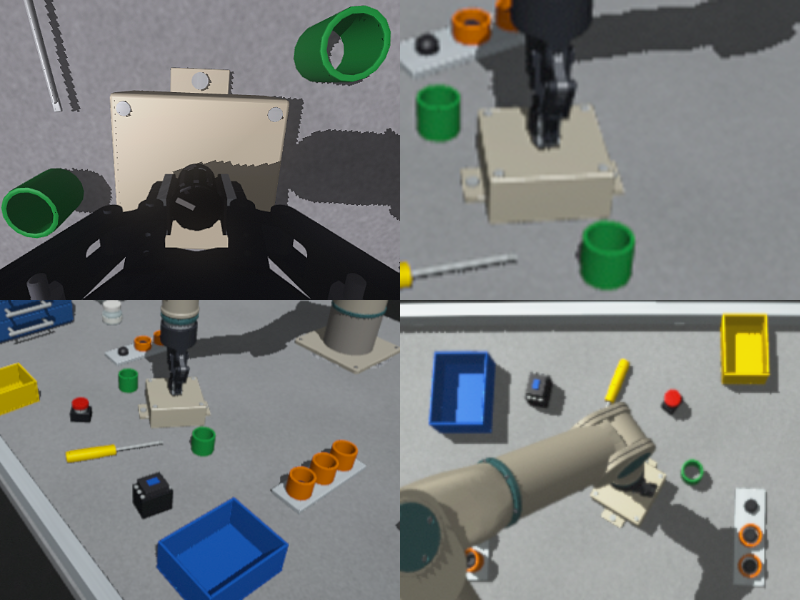

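```bash
python3 - <<'E'
from h import *
s=ctrl.read_state();W=cam('wrist',s)
a=atz(W,(195*1.4,210*1.4),91);b=atz(W,(178*1.4,200*1.4),91)
print('now',a,b,np.degrees(np.arctan2(*(b-a)[[1,0]])))
s7=dict(eef_pos=np.array([575.36,-39.8,127.6]),tool_rot=np.array([3.1402,-.0006,2.7617]));W=cam('wrist',s7)
a=atz(W,(273,228.7),107);b=atz(W,(271.3,243.7),107)
print('then',a,b,np.degrees(np.arctan2(*(b-a)[[1,0]])))
E
```

```text
now [574.46847082 -41.40507736  91.        ] [584.5507079  -35.94879358  91.        ] 28.421272070367863
then [580.92561842 -41.6982022  107.        ] [590.69500929 -46.88982778 107.        ] -27.986959950411055
```

```bash
python3 -c "
from h import *
print(ctrl.finish_job())"
```

```text
the job is handed in; nothing more can be done
None
```

I finished the job and handed it in at about 26 s, with the gripper still closed on the bolt head (28.4 mm opening, about 4 N of upward force on the tool).

- **Sleeve:** I put the orange sleeve on the free peg of the long row (left rack) and pushed it down until it met about 13 N. The close-up showed it level with its two neighbours.
- **Drop:** Turning backward, the bolt came free between 0.84 and 0.98 rad. I followed it down 7.5 mm until it seated, with the tool 1.11 rad back.
- **Forward turn:** I turned it forward 6.29 rad by tool angle, regripping once, and the tool went down 8.4 mm. That matches one 8 mm turn plus play.

**Checks that disagreed:**
- **Finger length:** The fingertips really end about 40–45 mm behind the reported TCP. My first closing therefore only nipped the top of the bolt head (26 mm opening). I let go without lifting and regripped lower, which gave a proper hold on the sleeve.
- **Heights from the cameras:** Triangulating from the images put things about 4–7 mm lower than the text says.
- **Bolt angle:** By its white mark, the bolt ended about 7° further forward than the tool angle suggests. That could be reading error.

In the last overview picture, what was in view stood where it began: the green sleeves, contactor, stop button, driver and jar, with the racks only partly in view.

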